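# Set the flip tags on the bead stock board

### The arm

A 6-joint arm with a two-finger parallel gripper is mounted at the origin on the work surface. World frame = base frame: x ahead of the robot, y to its left, z up, the work surface at z = 0. Lengths are in mm, angles in rad, forces in N, time in s.
With the tool pointing down it reaches from about 400 to 925 mm from the base axis. Payload 12.5 kg.
Tool frame: the origin (TCP) lies on the mounting face of the last link; the fingertips stand 190 mm ahead of it and the grasp point (between the pads) lies 171 mm ahead of it (env.grasp_offset is the distance from the TCP to the grasp point, in mm); z points along the fingers, y is the direction in which the jaws open and shut (so a half turn about z gives the same grasp; the last joint's range is limited). The gripper opens to 95 mm and grips with 3 to 60 N. Pads are 20 mm wide; open, the fingers measure 119 mm over their backs; the gripper's body (75 mm by 180 mm) begins 59 mm behind the grasp point.
Start: joints at [1.216, 0.491, 1.559, -0, 1.092, -0.106], TCP at [153.876, 605.761, 404.761] pointing down, gripper open.
Joint ranges: [-3.1, 3.1], [-0.84, 2.19], [0.05, 2.79], [-1.13, 4.28], [0.06, 2.93], [-2.69, 2.69]. Speed limits (rad/s): [2.22, 2.22, 2.79, 3.14, 3.14, 3.14].

### API

Orientations are given as [roll, pitch, yaw] about the fixed x, y, z axes, in that order (R = Rz(yaw) Ry(pitch) Rx(roll)).
In Python, from cell import env, viewer gives the robot as it stands.
- The arm moves only by the tool play_rows, never from a script. Its argument "increments" is a list of rows, each an object of numbers: "dx", "dy", "dz": the shift along the tool's x, y, z in mm; "rx", "ry", "rz": the turn, a rotation vector about the tool's x, y, z in units of 6 degrees (1.0 is 6 degrees). A call has 1 to 8 rows; each row is the pose to reach, as a shift and turn from the pose measured when the call began, along the tool's axes at that moment; what a row does not reach only later rows make up. A row lasts 1/12 s, in which the tool goes at most 41.7 mm and 7.16 degrees, less where a joint would pass 70% of its speed; a pose out of reach is approached as far as the arm can. A call with a gripper value outside its range is refused whole. "fingers" is the opening, from 0 (shut) to 1 (fully open), set as the call begins (left out, the last holds). The fingers move at their own pace and stop on an object; the grip force is fixed at half the most. Time passes only in rows, so rows that repeat a pose let the fingers close. It gives the time, the measured TCP pose, the force and the opening at its end, in the units of the state.
- env.state(): the state, without advancing time (a new reading comes with each control period).
- viewer.read_camera(name): name is "scene" or "top"; returns a dict with "image" (420x560x3 uint8, red, green, blue), "fx", "fy", "cx", "cy" (pixels), "k1" (the pictures are not rectified: a ray, as slopes to the right and down, at radius r is drawn at 1 + k1 r^2 times it, then the intrinsics apply), "rvec" (rotation vector, rad) and "tvec" (3), from world to camera coordinates, as OpenCV has them. Camera axes: x right, y down, z forward; pixel columns grow to the right and rows downward; lengths in mm; the calibration is good to about 2 mm. A picture is of the moment at which its call begins. There is no depth.
- env.job_done(): hands the job in, once; it reports no verdict.
The state is a dict: "t": time; "joints": joint angles; "qvel": joint speeds; "tau": joint torques, N m; "eef_pos": TCP position; "tcp_rot": TCP orientation; "ft_force": force on the tool from outside, world axes, zero at the start; "moment": the same for the moment, N m; "opening": opening from 0.0 (shut) to 1.0 (fully open).
Only numpy, scipy, OpenCV 4.12 (cv2) and the standard library are available. Lean on these libraries where they do the work, as an engineer would, in place of code of your own. Each camera call takes 0.05 s, during which the arm holds its last target.

### The job

On the stock board every bead bin has a hinged flip tag straight in front of it, green on one face and red on the other. With a fingertip, gently push over whichever tags are wrong, so that the two full bins show green (tag leaning right, as seen from the robot) and the nearly empty bin shows red (tag leaning left). Pinch and lift nothing, and leave the bins and everything else standing where they are.

Things in the scene. Friction and masses are not known exactly. Their poses are not given: they have to be found in the camera images.
- board: plywood stock board 320 (x) x 520 (y) x 18 mm, fixed flat on the table; origin at the centre of its underside, x away from the robot. Three tag holders in a row across its middle, 160 mm apart in any order, bins in a row behind them, two small wooden things on the strip in front.
- holder_a: metal plate 100 x 75 mm fixed on the board, carries one flip tag. Origin: centre of its underside, 18 mm above the table; x towards the bins, y to the robot's left, z up. Hinge line along x, 30 mm above the origin; the tag is centred on the origin in x. Grey rests under the tag stay within 32 mm of the origin in y and below 50 mm. It speaks for the bin 130 mm ahead in x (y within 10 mm).
- tag_a (a joint): holder_a's tag, a light plate 75 mm long, 5 mm thick, edged 60 mm from the hinge by a white roller 12 mm thick that spins freely: angle from upright. +0.90: rests leaning right (-y), green up. -0.90: rests leaning left (+y), red up. Roller's centre at rest: 47 mm to that side, 67 mm above the holder's origin (upright 90). Pushed sideways at the roller past upright, it drops over by itself; about 1 N.
- holder_b: metal plate 100 x 75 mm fixed on the board, carries one flip tag. Origin: centre of its underside, 18 mm above the table; x towards the bins, y to the robot's left, z up. Hinge line along x, 30 mm above the origin; the tag is centred on the origin in x. Grey rests under the tag stay within 32 mm of the origin in y and below 50 mm. It speaks for the bin 130 mm ahead in x (y within 10 mm).
- tag_b (a joint): holder_b's tag, a light plate 75 mm long, 5 mm thick, edged 60 mm from the hinge by a white roller 12 mm thick that spins freely: angle from upright. +0.90: rests leaning right (-y), green up. -0.90: rests leaning left (+y), red up. Roller's centre at rest: 47 mm to that side, 67 mm above the holder's origin (upright 90). Pushed sideways at the roller past upright, it drops over by itself; about 1 N.
- holder_c: metal plate 100 x 75 mm fixed on the board, carries one flip tag. Origin: centre of its underside, 18 mm above the table; x towards the bins, y to the robot's left, z up. Hinge line along x, 30 mm above the origin; the tag is centred on the origin in x. Grey rests under the tag stay within 32 mm of the origin in y and below 50 mm. It speaks for the bin 130 mm ahead in x (y within 10 mm).
- tag_c (a joint): holder_c's tag, a light plate 75 mm long, 5 mm thick, edged 60 mm from the hinge by a white roller 12 mm thick that spins freely: angle from upright. +0.90: rests leaning right (-y), green up. -0.90: rests leaning left (+y), red up. Roller's centre at rest: 47 mm to that side, 67 mm above the holder's origin (upright 90). Pushed sideways at the roller past upright, it drops over by itself; about 1 N.
- bin_blue: white open plastic bin, 110 x 110 mm, 55 mm high, loose on the stock board, origin at the centre of its underside; FULL, heaped with blue ceramic beads to 75 mm above its underside. Leave it where it is.
- bin_terracotta: white open plastic bin, 110 x 110 mm, 55 mm high, loose on the stock board, origin at the centre of its underside; FULL, heaped with terracotta beads to 75 mm above its underside. Leave it where it is.
- bin_low: white open plastic bin, 110 x 110 mm, 55 mm high, loose on the stock board, origin at the centre of its underside; NOT full: only two yellow beads on its floor. Leave it where it is.
- knob: turned wooden drawer knob, 32 mm across, 30 mm high, standing on the board's front strip; origin at the centre of its underside. Bystander, leave it alone.
- spool: wooden spool, 28 mm across, 32 mm high, standing on the board's front strip; origin at the centre of its underside. Bystander, leave it alone.
- jar: closed glass jar, 60 mm across, 85 mm high, on the table left of the board; origin at the centre of its underside. Bystander, leave it alone.
- mug: blue mug, 80 mm across, 90 mm high, on the table right of the board; origin at the centre of its underside. Bystander, leave it alone.
- gourd: dried gourd, 110 mm across, 120 mm high, on the table to the right behind the mug; origin at the centre of its underside. Bystander, leave it alone.
Mind the look-alikes: they are no part of the job. What is shaped like the bin_blue but purple is not meant.

How it is judged:
By the outcome, as a careful person would: the job done as asked, in the order asked, and still so for the second after the job is handed in, with the robot touching nothing.
It also fails if it takes over 58 s, if anything falls off the work surface, if the arm or the gripper's body presses on something with over 40 N, if the wrist force passes 120 N, or if a joint passes its speed limit or range.

## Working session

There is one attempt and no reset: what is moved stays moved. The work goes in short steps, Python scripts to look and compute and a tool call to move; the robot and the scene stay as the last step left them, time stands still between calls to the robot, and variables do not carry over. Pictures are saved under pics/ and viewed, and the job is handed in when it is done.

Besides the shell and the picture viewer there is one more tool, called after ">>>" as name(argument=value, ...), one argument or row to a line, values as JSON. play_rows: Moves the arm, as the interface text tells. Its arguments: {"type":"object","properties":{"increments":{"type":"array","items":{"type":"object","properties":{"dx":{"type":"number"},"dy":{"type":"number"},"dz":{"type":"number"},"rx":{"type":"number"},"ry":{"type":"number"},"rz":{"type":"number"}}}},"fingers":{"type":"number"}},"required":["increments"]}

```bash
ls; mkdir -p pics
python3 - <<'E'
from cell import env, viewer
import cv2
print(env.state())
for n in("scene","top"):
    c=viewer.read_camera(n); cv2.imwrite(f"pics/{n}0.png",c["image"][:,:,::-1]); print({k:v for k,v in c.items() if k!="image"})
E
```

```text
pics
{'t': 0.0, 'joints': array([ 1.21639978e+00,  4.91517491e-01,  1.55944327e+00, -3.87138454e-05,
        1.09170094e+00, -1.05581574e-01]), 'qvel': array([-0.00157301,  0.00038869,  0.00134222, -0.00077705,  0.00083952,
        0.00015215]), 'tau': array([ 1.98223306e-04, -6.12614179e+01, -2.58194858e+01,  6.93107676e-02,
        4.80121456e-02, -3.44062119e-05]), 'eef_pos': array([153.86528856, 605.7229389 , 404.18990365]), 'tcp_rot': array([-3.14052594e+00, -7.85172616e-05,  2.89279550e+00]), 'ft_force': array([0.75615777, 0.58621889, 0.5172634 ]), 'moment': array([-0.05049858, -0.02470983,  0.01809381]), 'opening': 1.0003146735780155}
{'fx': 418.43806196287545, 'fy': 418.43806196287545, 'cx': 278.92589613665496, 'cy': 208.16650163372756, 'k1': -0.03471934919041406, 'rvec': array([ 0.95032546,  2.67686334, -0.78674184]), 'tvec': array([ 399.86459323, -245.53373216, 1349.42276313])}
{'fx': 489.95232671810214, 'fy': 489.95232671810214, 'cx': 282.1211136264437, 'cy': 207.1288123016656, 'k1': -0.13480309288042067, 'rvec': array([ 2.15648282, -2.15275022,  0.16577495]), 'tvec': array([  -3.94301044,  500.99026825, 1571.60796021])}
```

View pics/scene0.png

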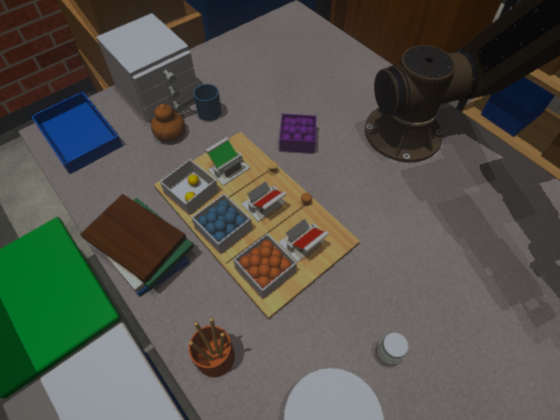

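View pics/top0.png

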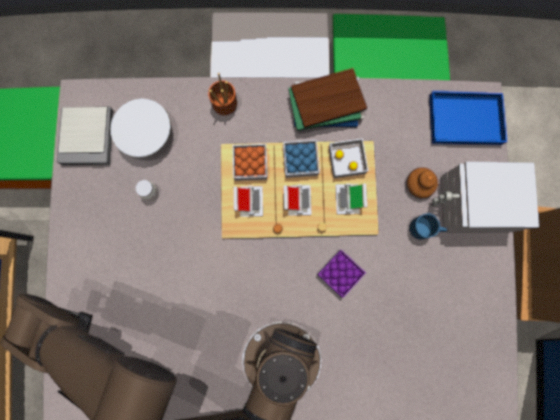

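```bash
cat > h.py <<'E'
import numpy as np, cv2
def cam(c):
    R=cv2.Rodrigues(c["rvec"])[0]; K=np.array([[c["fx"],0,c["cx"]],[0,c["fy"],c["cy"]],[0,0,1]]); D=np.array([c["k1"],0,0,0.]); return R,np.array(c["tvec"]).ravel(),K,D
def at_z(c,uv,z):
    R,t,K,D=cam(c); n=cv2.undistortPoints(np.array([[uv]],float),K,D).ravel()
    d=R.T@np.array([n[0],n[1],1]); o=-R.T@t; return o+d*(z-o[2])/d[2]
def proj(c,P):
    R,t,K,D=cam(c); return cv2.projectPoints(np.array(P,float).reshape(-1,3),c["rvec"],t,K,D)[0].reshape(-1,2)
E
python3 - <<'E'
from cell import env, viewer
import cv2
from h import *
c=viewer.read_camera("top")
a=c["image"][135:245,215:385,::-1]; cv2.imwrite("pics/t1.png",cv2.resize(a,None,fx=4.5,fy=4.5,interpolation=cv2.INTER_CUBIC))
s=viewer.read_camera("scene")
a=s["image"][130:310,150:360,::-1]; cv2.imwrite("pics/s1.png",cv2.resize(a,None,fx=3.3,fy=3.3,interpolation=cv2.INTER_CUBIC))
for uv in [(222,144),(374,142),(378,236),(222,238)]: print(at_z(c,uv,18).round())
E
```

```text
[719. 200.  18.]
[ 729. -317.   18.]
[ 408. -321.   18.]
[400. 194.  18.]
```

View pics/t1.png

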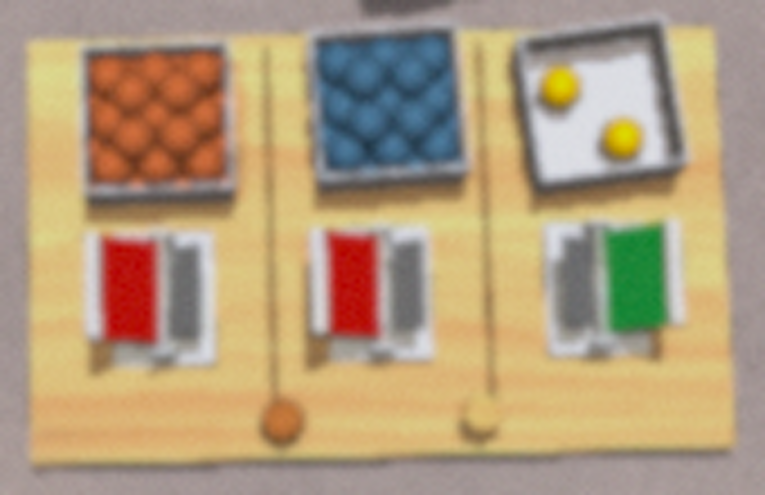

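View pics/s1.png

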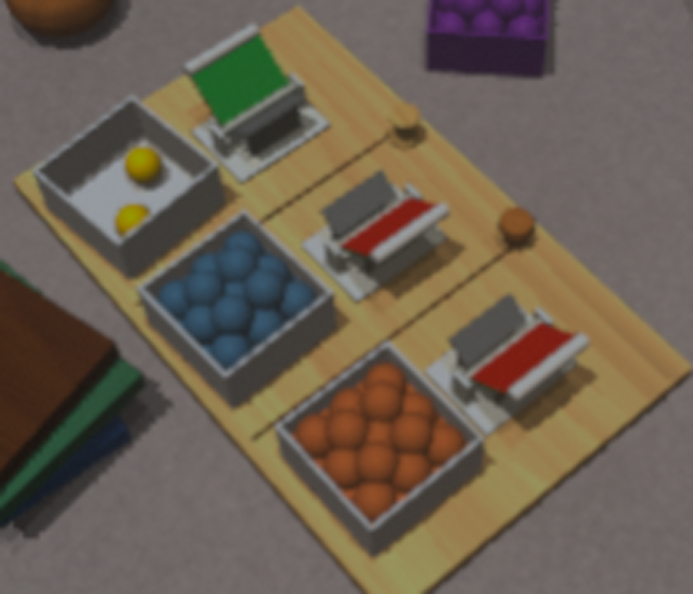

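Run:
```python
from cell import env, viewer
from h import *
c=viewer.read_camera("top");s=viewer.read_camera("scene")
T={'terr':((94,286),(536,368)),'blue':((320,282),(399,234)),'low':((675,272),(222,49))}
def P(c): R,t,K,D=cam(c); return np.c_[R,t]
for k,(a,b) in T.items():
    u=np.array(a)/4.5+(215,135)-.4; v=np.array(b)/3.3+(150,130)-.35
    und=lambda c,p:cv2.undistortPoints(np.array([[p]],float),cam(c)[2],cam(c)[3]).reshape(2,1)
    X=cv2.triangulatePoints(P(c),P(s),und(c,u),und(s,v)).ravel(); 
    print(k,'top',at_z(c,u,87).round(1),'scene',at_z(s,v,87).round(1),'tri',(X[:3]/X[3]).round(1))
# plate corners z=20 top for terr: x 88..213? hinge post
```

```text
terr top [522.1 146.   87. ] scene [528.8 145.   87. ] tri [524.7 144.6  80.5]
blue top [525.4 -13.8  87. ] scene [533.2 -14.   87. ] tri [528.5 -15.9  79.4]
low top [ 533.5 -266.7   87. ] scene [ 532.1 -263.1   87. ] tri [ 532.5 -265.8   85.4]
```

>>> play_rows(
  fingers=0,
  increments=[
    {"rz": -0.8},
    {"rz": -1.6},
    {"rz": -2.4},
    {"rz": -2.55},
    {"rz": -2.55},
    {"rz": -2.55},
  ],
)

```text
invalid input
```

>>> play_rows(
  fingers=0.0,
  increments=[
    {"dx": 0,"dy": 0,"dz": 0,"rx": 0,"ry": 0,"rz": -0.8},
    {"dx": 0,"dy": 0,"dz": 0,"rx": 0,"ry": 0,"rz": -1.6},
    {"dx": 0,"dy": 0,"dz": 0,"rx": 0,"ry": 0,"rz": -2.4},
    {"dx": 0,"dy": 0,"dz": 0,"rx": 0,"ry": 0,"rz": -2.5},
    {"dx": 0,"dy": 0,"dz": 0,"rx": 0,"ry": 0,"rz": -2.5},
  ],
)

```text
t: 0.72
eef_pos: [153.9, 605.8, 404.5]
tcp_rot: [-3.141, -0.0, -3.13]
ft_force: [0.7, -0.5, 0.0]
opening: 0.706
```

>>> play_rows(
  fingers=0.0,
  increments=[
    {"dx": -15,"dy": -24,"dz": 0,"rx": 0,"ry": 0,"rz": 0},
    {"dx": -35,"dy": -56,"dz": 0,"rx": 0,"ry": 0,"rz": 0},
    {"dx": -56,"dy": -90,"dz": 0,"rx": 0,"ry": 0,"rz": 0},
    {"dx": -77,"dy": -124,"dz": 0,"rx": 0,"ry": 0,"rz": 0},
    {"dx": -98,"dy": -158,"dz": 0,"rx": 0,"ry": 0,"rz": 0},
    {"dx": -119,"dy": -192,"dz": 0,"rx": 0,"ry": 0,"rz": 0},
    {"dx": -140,"dy": -226,"dz": 0,"rx": 0,"ry": 0,"rz": 0},
    {"dx": -155,"dy": -250,"dz": 0,"rx": 0,"ry": 0,"rz": 0},
  ],
)

```text
t: 1.38
eef_pos: [312.6, 355.2, 404.8]
tcp_rot: [-3.141, 0.0, -3.134]
ft_force: [0.7, 0.7, 0.3]
opening: 0.152
```

>>> play_rows(
  fingers=0.0,
  increments=[
    {"dx": -15,"dy": -24,"dz": 0,"rx": 0,"ry": 0,"rz": 0},
    {"dx": -35,"dy": -56,"dz": 0,"rx": 0,"ry": 0,"rz": 0},
    {"dx": -56,"dy": -90,"dz": 0,"rx": 0,"ry": 0,"rz": 0},
    {"dx": -77,"dy": -124,"dz": 0,"rx": 0,"ry": 0,"rz": 0},
    {"dx": -98,"dy": -158,"dz": 0,"rx": 0,"ry": 0,"rz": 0},
    {"dx": -119,"dy": -192,"dz": 0,"rx": 0,"ry": 0,"rz": 0},
    {"dx": -140,"dy": -226,"dz": 0,"rx": 0,"ry": 0,"rz": 0},
    {"dx": -155,"dy": -250,"dz": 0,"rx": 0,"ry": 0,"rz": 0},
  ],
)

```text
t: 2.05
eef_pos: [470.7, 103.7, 405.1]
tcp_rot: [-3.141, 0.001, -3.138]
ft_force: [-0.4, -0.4, 0.0]
opening: 0.007
```

>>> play_rows(
  fingers=0.0,
  increments=[
    {"dx": -15,"dy": -22,"dz": 0,"rx": 0,"ry": 0,"rz": 0},
    {"dx": -35,"dy": -52,"dz": 0,"rx": 0,"ry": 0,"rz": 0},
    {"dx": -50,"dy": -74,"dz": 0,"rx": 0,"ry": 0,"rz": 0},
    {"dx": -57,"dy": -83,"dz": 15,"rx": 0,"ry": 0,"rz": 0},
    {"dx": -57,"dy": -83,"dz": 35,"rx": 0,"ry": 0,"rz": 0},
    {"dx": -57,"dy": -83,"dz": 55,"rx": 0,"ry": 0,"rz": 0},
    {"dx": -57,"dy": -83,"dz": 65,"rx": 0,"ry": 0,"rz": 0},
    {"dx": -57,"dy": -83,"dz": 65,"rx": 0,"ry": 0,"rz": 0},
  ],
)

```text
t: 2.72
eef_pos: [527.9, 20.8, 338.4]
tcp_rot: [-3.141, -0.002, -3.14]
ft_force: [-0.6, -0.0, 0.2]
opening: 0.005
```

Run:
```python
from cell import env, viewer
from h import *
for n,(r,q) in dict(top=((100,260),(200,400)),scene=((100,310),(130,360))).items():
    a=viewer.read_camera(n)["image"][r[0]:r[1],q[0]:q[1],::-1]; cv2.imwrite(f"pics/{n}2.png",cv2.resize(a,None,fx=2.8,fy=2.8,interpolation=cv2.INTER_CUBIC))
```

```text
(no output)
```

View pics/scene2.png

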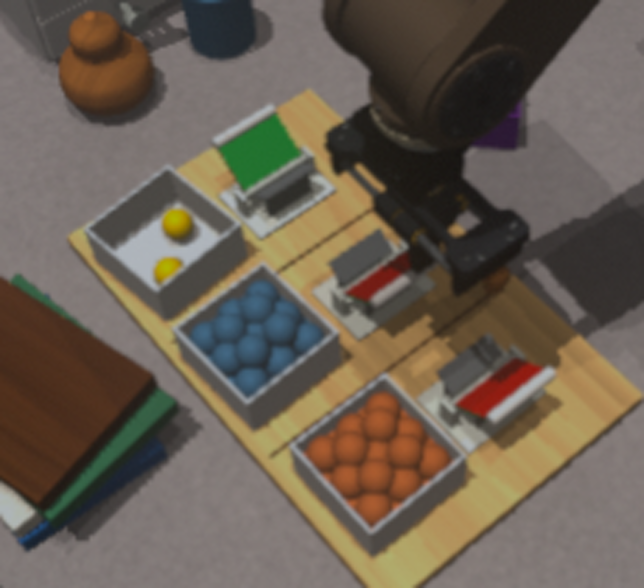

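>>> play_rows(
  fingers=0.0,
  increments=[
    {"dx": 0,"dy": 0,"dz": 15,"rx": 0,"ry": 0,"rz": 0},
    {"dx": 0,"dy": 0,"dz": 30,"rx": 0,"ry": 0,"rz": 0},
    {"dx": 0,"dy": 0,"dz": 50,"rx": 0,"ry": 0,"rz": 0},
    {"dx": 0,"dy": 0,"dz": 65,"rx": 0,"ry": 0,"rz": 0},
    {"dx": 0,"dy": 0,"dz": 72,"rx": 0,"ry": 0,"rz": 0},
    {"dx": 0,"dy": 0,"dz": 72,"rx": 0,"ry": 0,"rz": 0},
  ],
)

```text
t: 3.32
eef_pos: [528.4, 21.1, 268.4]
tcp_rot: [-3.141, 0.0, -3.139]
ft_force: [0.4, -0.1, 0.1]
opening: 0.006
```

Run:
```python
from cell import env, viewer
from h import *
for n,(r,q) in dict(top=((100,260),(200,400)),scene=((160,280),(220,380))).items():
    a=viewer.read_camera(n)["image"][r[0]:r[1],q[0]:q[1],::-1]; cv2.imwrite(f"pics/{n}3.png",cv2.resize(a,None,fx=4,fy=4,interpolation=cv2.INTER_CUBIC))
```

```text
(no output)
```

View pics/scene3.png

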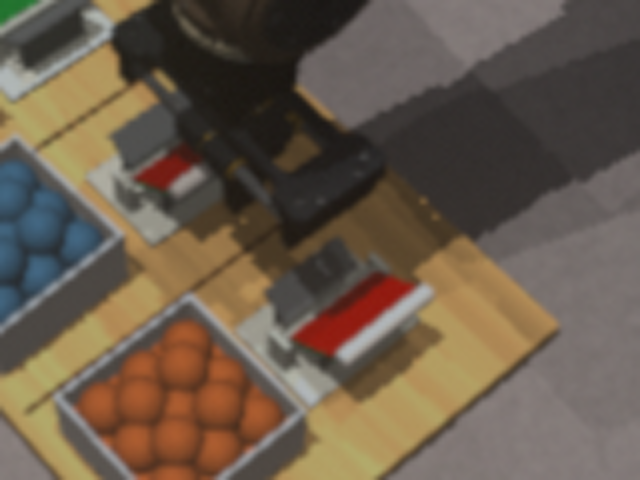

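>>> play_rows(
  fingers=0.0,
  increments=[
    {"dx": 0,"dy": -6,"dz": 2,"rx": 0,"ry": 0,"rz": 0},
    {"dx": 0,"dy": -12,"dz": 2,"rx": 0,"ry": 0,"rz": 0},
    {"dx": 0,"dy": -17,"dz": 2,"rx": 0,"ry": 0,"rz": 0},
    {"dx": 0,"dy": -22,"dz": 2,"rx": 0,"ry": 0,"rz": 0},
    {"dx": 0,"dy": -27,"dz": 2,"rx": 0,"ry": 0,"rz": 0},
    {"dx": 0,"dy": -32,"dz": 2,"rx": 0,"ry": 0,"rz": 0},
    {"dx": 0,"dy": -37,"dz": 2,"rx": 0,"ry": 0,"rz": 0},
    {"dx": 0,"dy": -42,"dz": 2,"rx": 0,"ry": 0,"rz": 0},
  ],
)

```text
t: 4.08
eef_pos: [528.8, -21.5, 267.7]
tcp_rot: [-3.141, 0.002, -3.139]
ft_force: [-0.4, -0.2, -0.3]
opening: 0.004
```

>>> play_rows(
  fingers=0.0,
  increments=[
    {"dx": 0,"dy": -4,"dz": 0,"rx": 0,"ry": 0,"rz": 0},
    {"dx": 0,"dy": -8,"dz": 0,"rx": 0,"ry": 0,"rz": 0},
    {"dx": 0,"dy": -12,"dz": 0,"rx": 0,"ry": 0,"rz": 0},
    {"dx": 0,"dy": -16,"dz": 0,"rx": 0,"ry": 0,"rz": 0},
    {"dx": 0,"dy": -20,"dz": 0,"rx": 0,"ry": 0,"rz": 0},
    {"dx": 0,"dy": -24,"dz": 0,"rx": 0,"ry": 0,"rz": 0},
    {"dx": 0,"dy": -27,"dz": 0,"rx": 0,"ry": 0,"rz": 0},
    {"dx": 0,"dy": -27,"dz": 0,"rx": 0,"ry": 0,"rz": 0},
  ],
)

```text
t: 4.75
eef_pos: [528.9, -49.1, 267.7]
tcp_rot: [-3.141, 0.002, -3.139]
ft_force: [0.6, 0.2, 0.7]
opening: -0.001
```

Run:
```python
from cell import env, viewer
from h import *
for n,(r,q) in dict(top=((100,260),(200,400)),scene=((160,280),(200,360))).items():
    a=viewer.read_camera(n)["image"][r[0]:r[1],q[0]:q[1],::-1]; cv2.imwrite(f"pics/{n}4.png",cv2.resize(a,None,fx=4,fy=4,interpolation=cv2.INTER_CUBIC))
```

```text
(no output)
```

View pics/scene4.png

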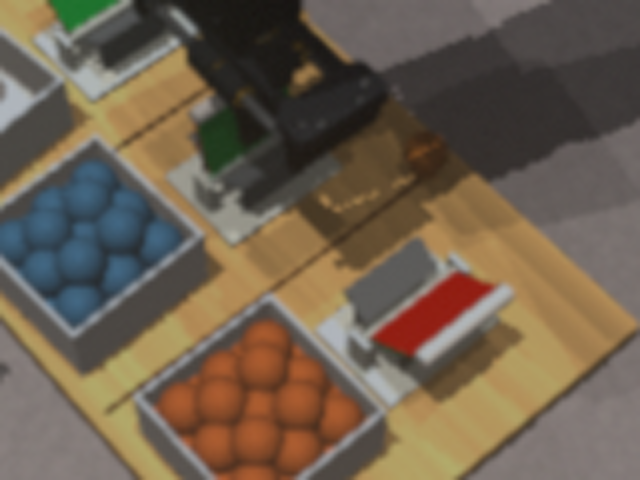

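Blue's tag now shows green. I'll back off, lift and cross to the terracotta tag.

>>> play_rows(
  fingers=0.0,
  increments=[
    {"dx": 0,"dy": 12,"dz": 0,"rx": 0,"ry": 0,"rz": 0},
    {"dx": 0,"dy": 30,"dz": 0,"rx": 0,"ry": 0,"rz": 0},
    {"dx": 0,"dy": 45,"dz": -10,"rx": 0,"ry": 0,"rz": 0},
    {"dx": 0,"dy": 55,"dz": -30,"rx": 0,"ry": 0,"rz": 0},
    {"dx": 0,"dy": 55,"dz": -60,"rx": 0,"ry": 0,"rz": 0},
    {"dx": 0,"dy": 60,"dz": -85,"rx": 0,"ry": 0,"rz": 0},
    {"dx": 0,"dy": 75,"dz": -90,"rx": 0,"ry": 0,"rz": 0},
    {"dx": 0,"dy": 90,"dz": -90,"rx": 0,"ry": 0,"rz": 0},
  ],
)

```text
t: 5.52
eef_pos: [528.3, 42.7, 359.8]
tcp_rot: [-3.141, 0.006, -3.14]
ft_force: [0.2, 0.2, -0.6]
opening: 0.004
```

>>> play_rows(
  fingers=0.0,
  increments=[
    {"dx": 0,"dy": 25,"dz": 0,"rx": 0,"ry": 0,"rz": 0},
    {"dx": 1,"dy": 55,"dz": 0,"rx": 0,"ry": 0,"rz": 0},
    {"dx": 2,"dy": 85,"dz": 0,"rx": 0,"ry": 0,"rz": 0},
    {"dx": 3,"dy": 110,"dz": 0,"rx": 0,"ry": 0,"rz": 0},
    {"dx": 3,"dy": 130,"dz": 0,"rx": 0,"ry": 0,"rz": 0},
    {"dx": 3,"dy": 140,"dz": 0,"rx": 0,"ry": 0,"rz": 0},
    {"dx": 3,"dy": 140,"dz": 0,"rx": 0,"ry": 0,"rz": 0},
  ],
)

```text
t: 6.1
eef_pos: [524.5, 184.8, 359.6]
tcp_rot: [-3.141, 0.006, -3.137]
ft_force: [0.3, 0.0, 0.7]
opening: 0.008
```

>>> play_rows(
  fingers=0.0,
  increments=[
    {"dx": 0,"dy": 0,"dz": 15,"rx": 0,"ry": 0,"rz": 0},
    {"dx": 0,"dy": 0,"dz": 35,"rx": 0,"ry": 0,"rz": 0},
    {"dx": 0,"dy": 0,"dz": 60,"rx": 0,"ry": 0,"rz": 0},
    {"dx": 0,"dy": 0,"dz": 80,"rx": 0,"ry": 0,"rz": 0},
    {"dx": 0,"dy": 0,"dz": 91,"rx": 0,"ry": 0,"rz": 0},
    {"dx": 0,"dy": 0,"dz": 92,"rx": 0,"ry": 0,"rz": 0},
    {"dx": 0,"dy": 0,"dz": 92,"rx": 0,"ry": 0,"rz": 0},
  ],
)

```text
t: 6.68
eef_pos: [525.2, 184.3, 267.6]
tcp_rot: [-3.141, 0.005, -3.138]
ft_force: [0.0, -0.6, 0.1]
opening: 0.006
```

>>> play_rows(
  fingers=0.0,
  increments=[
    {"dx": 0,"dy": -7,"dz": 0,"rx": 0,"ry": 0,"rz": 0},
    {"dx": 0,"dy": -13,"dz": 0,"rx": 0,"ry": 0,"rz": 0},
    {"dx": 0,"dy": -19,"dz": 0,"rx": 0,"ry": 0,"rz": 0},
    {"dx": 0,"dy": -25,"dz": 0,"rx": 0,"ry": 0,"rz": 0},
    {"dx": 0,"dy": -30,"dz": 0,"rx": 0,"ry": 0,"rz": 0},
    {"dx": 0,"dy": -35,"dz": 0,"rx": 0,"ry": 0,"rz": 0},
    {"dx": 0,"dy": -40,"dz": 0,"rx": 0,"ry": 0,"rz": 0},
    {"dx": 0,"dy": -45,"dz": 0,"rx": 0,"ry": 0,"rz": 0},
  ],
)

```text
t: 7.35
eef_pos: [525.4, 138.8, 267.7]
tcp_rot: [-3.141, 0.005, -3.138]
ft_force: [0.8, 1.0, 0.0]
opening: 0.001
```

>>> play_rows(
  fingers=0.0,
  increments=[
    {"dx": 0,"dy": -4,"dz": 0,"rx": 0,"ry": 0,"rz": 0},
    {"dx": 0,"dy": -8,"dz": 0,"rx": 0,"ry": 0,"rz": 0},
    {"dx": 0,"dy": -12,"dz": 0,"rx": 0,"ry": 0,"rz": 0},
    {"dx": 0,"dy": -16,"dz": 0,"rx": 0,"ry": 0,"rz": 0},
    {"dx": 0,"dy": -20,"dz": 0,"rx": 0,"ry": 0,"rz": 0},
    {"dx": 0,"dy": -24,"dz": 0,"rx": 0,"ry": 0,"rz": 0},
    {"dx": 0,"dy": -28,"dz": 0,"rx": 0,"ry": 0,"rz": 0},
    {"dx": 0,"dy": -30,"dz": 0,"rx": 0,"ry": 0,"rz": 0},
  ],
)

```text
t: 8.02
eef_pos: [525.5, 108.3, 267.7]
tcp_rot: [-3.141, 0.005, -3.138]
ft_force: [-0.2, -0.6, 0.0]
opening: 0.007
```

Run:
```python
from cell import env, viewer
from h import *
for n,(r,q) in dict(scene=((120,300),(150,360))).items():
    a=viewer.read_camera(n)["image"][r[0]:r[1],q[0]:q[1],::-1]; cv2.imwrite(f"pics/{n}5.png",cv2.resize(a,None,fx=3.3,fy=3.3,interpolation=cv2.INTER_CUBIC))
```

```text
(no output)
```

View pics/scene5.png

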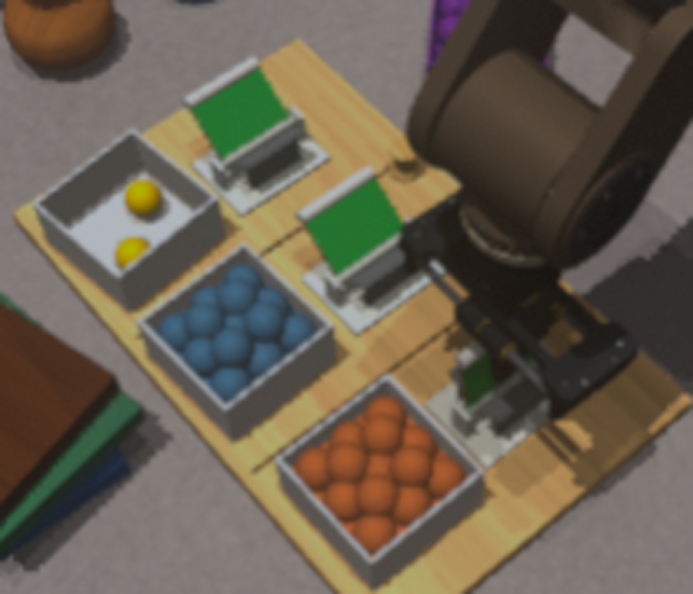

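>>> play_rows(
  fingers=0.0,
  increments=[
    {"dx": 0,"dy": 12,"dz": 0,"rx": 0,"ry": 0,"rz": 0},
    {"dx": 0,"dy": 30,"dz": 0,"rx": 0,"ry": 0,"rz": 0},
    {"dx": 0,"dy": 45,"dz": -10,"rx": 0,"ry": 0,"rz": 0},
    {"dx": 0,"dy": 50,"dz": -35,"rx": 0,"ry": 0,"rz": 0},
    {"dx": 0,"dy": 50,"dz": -65,"rx": 0,"ry": 0,"rz": 0},
    {"dx": 0,"dy": 50,"dz": -85,"rx": 0,"ry": 0,"rz": 0},
    {"dx": 0,"dy": 45,"dz": -95,"rx": 0,"ry": 0,"rz": 0},
    {"dx": 0,"dy": 30,"dz": -95,"rx": 0,"ry": 0,"rz": 0},
  ],
)

```text
t: 8.73
eef_pos: [524.9, 139.6, 364.7]
tcp_rot: [-3.141, 0.009, -3.136]
ft_force: [0.8, -0.1, -0.9]
opening: 0.009
```

>>> play_rows(
  fingers=0.0,
  increments=[
    {"dx": 0,"dy": -25,"dz": 0,"rx": 0,"ry": 0,"rz": 0},
    {"dx": -1,"dy": -55,"dz": 0,"rx": 0,"ry": 0,"rz": 0},
    {"dx": -2,"dy": -90,"dz": 0,"rx": 0,"ry": 0,"rz": 0},
    {"dx": -3,"dy": -125,"dz": 0,"rx": 0,"ry": 0,"rz": 0},
    {"dx": -4,"dy": -160,"dz": 0,"rx": 0,"ry": 0,"rz": 0},
    {"dx": -4,"dy": -195,"dz": 0,"rx": 0,"ry": 0,"rz": 0},
    {"dx": -4,"dy": -220,"dz": 0,"rx": 0,"ry": 0,"rz": 0},
    {"dx": -4,"dy": -240,"dz": 0,"rx": 0,"ry": 0,"rz": 0},
  ],
)

```text
t: 9.4
eef_pos: [530.1, -102.3, 364.1]
tcp_rot: [3.142, 0.008, -3.137]
ft_force: [-0.1, 0.4, -0.4]
opening: 0.004
```

>>> play_rows(
  fingers=0.0,
  increments=[
    {"dx": 0,"dy": -25,"dz": 0,"rx": 0,"ry": 0,"rz": 0},
    {"dx": -1,"dy": -55,"dz": 0,"rx": 0,"ry": 0,"rz": 0},
    {"dx": -2,"dy": -90,"dz": 0,"rx": 0,"ry": 0,"rz": 0},
    {"dx": -3,"dy": -125,"dz": 0,"rx": 0,"ry": 0,"rz": 0},
    {"dx": -3,"dy": -160,"dz": 0,"rx": 0,"ry": 0,"rz": 0},
    {"dx": -3,"dy": -185,"dz": 0,"rx": 0,"ry": 0,"rz": 0},
    {"dx": -3,"dy": -200,"dz": 0,"rx": 0,"ry": 0,"rz": 0},
    {"dx": -3,"dy": -202,"dz": 0,"rx": 0,"ry": 0,"rz": 0},
  ],
)

```text
t: 10.07
eef_pos: [533.7, -306.3, 363.2]
tcp_rot: [3.141, 0.007, -3.14]
ft_force: [0.5, 0.8, -0.7]
opening: 0.009
```

Run:
```python
from cell import env, viewer
from h import *
a=viewer.read_camera("scene")["image"][80:300,130:360,::-1]; cv2.imwrite(f"pics/s6.png",cv2.resize(a,None,fx=2.7,fy=2.7,interpolation=cv2.INTER_CUBIC))
print(env.state()["eef_pos"])
```

```text
[ 533.77617917 -305.06572304  363.3265023 ]
```

View pics/s6.png

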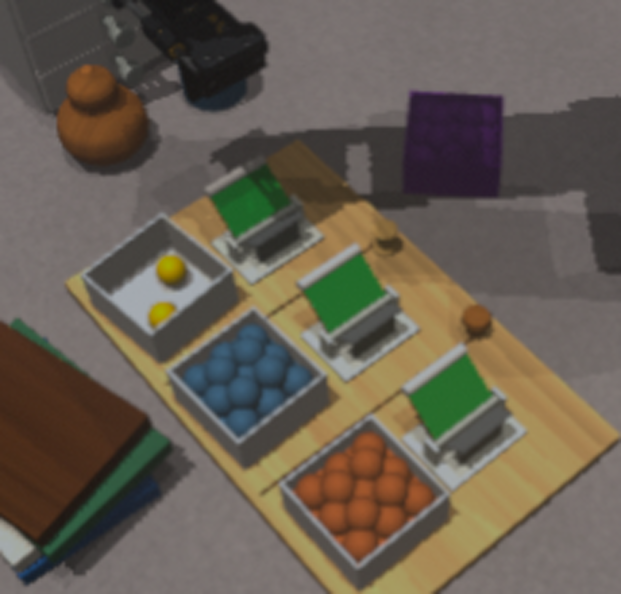

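Run:
```python
from cell import env, viewer
from h import *
s=viewer.read_camera("scene");t=viewer.read_camera("top")
p=[[533.8,-305,173],[533.8,-305,240],[533.8,-215,251],[533.8,-395,251],[533.8,-305,75]]
print((proj(s,p)-(130,80))*2.7)
cv2.imwrite("pics/t6.png",cv2.resize(t["image"][120:260,300:480,::-1],None,fx=4,fy=4,interpolation=cv2.INTER_CUBIC))
print(at_z(t,(425,228),45),at_z(t,(422,183),60))
cv2.imwrite("pics/s6b.png",cv2.resize(s["image"][60:200,130:300,::-1],None,fx=4,fy=4,interpolation=cv2.INTER_CUBIC))
```

```text
[[199.97468716  94.31507684]
 [190.05603044  44.05582097]
 [241.6906694   87.10896698]
 [138.77028084 -12.76193158]
 [212.91452337 159.71369286]]
[ 431.48395199 -473.41294708   45.        ] [ 579.21197105 -464.67916024   60.        ]
```

View pics/s6b.png

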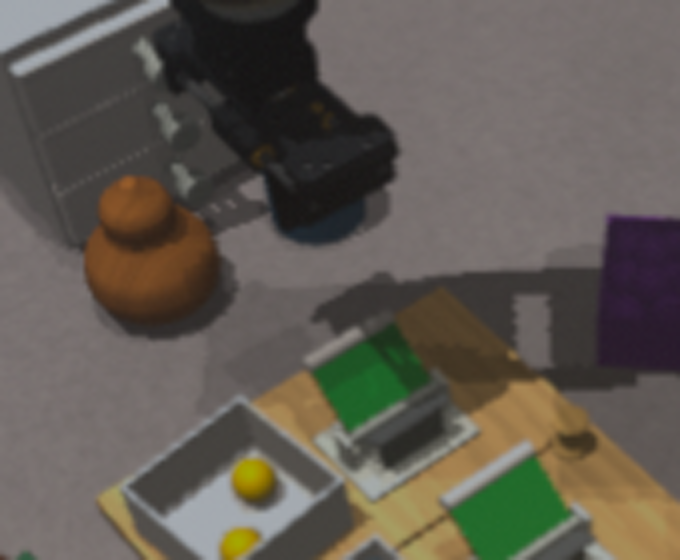

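View pics/t6.png

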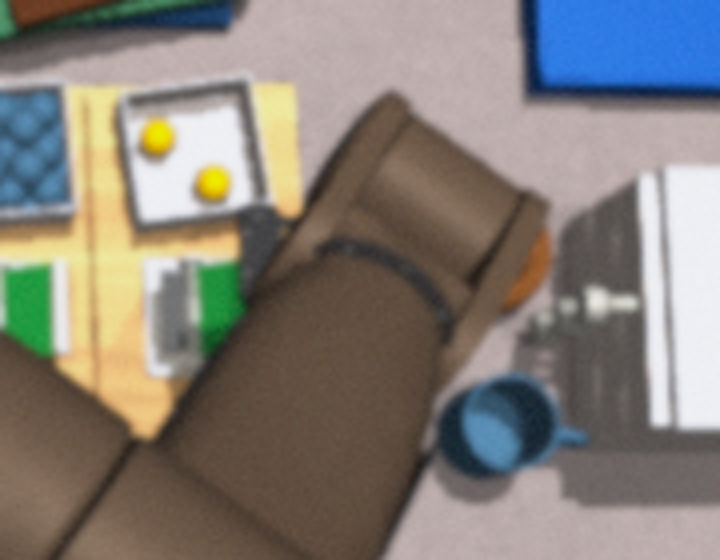

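Projection and picture agree: the fingertip is to the right of the low bin's roller, clear of the gourd and mug. Next I descend, then push left.

>>> play_rows(
  fingers=0.0,
  increments=[
    {"dx": 0,"dy": 0,"dz": 15,"rx": 0,"ry": 0,"rz": 0},
    {"dx": 0,"dy": 0,"dz": 35,"rx": 0,"ry": 0,"rz": 0},
    {"dx": 0,"dy": 0,"dz": 60,"rx": 0,"ry": 0,"rz": 0},
    {"dx": 0,"dy": 0,"dz": 80,"rx": 0,"ry": 0,"rz": 0},
    {"dx": 0,"dy": 0,"dz": 93,"rx": 0,"ry": 0,"rz": 0},
    {"dx": 0,"dy": 0,"dz": 96,"rx": 0,"ry": 0,"rz": 0},
    {"dx": 0,"dy": 0,"dz": 96,"rx": 0,"ry": 0,"rz": 0},
  ],
)

```text
t: 10.8
eef_pos: [534.9, -301.9, 267.2]
tcp_rot: [3.14, 0.006, -3.136]
ft_force: [0.2, 0.6, 0.0]
opening: 0.003
```

>>> play_rows(
  fingers=0.0,
  increments=[
    {"dx": 0,"dy": 7,"dz": 0,"rx": 0,"ry": 0,"rz": 0},
    {"dx": 0,"dy": 13,"dz": 0,"rx": 0,"ry": 0,"rz": 0},
    {"dx": 0,"dy": 19,"dz": 0,"rx": 0,"ry": 0,"rz": 0},
    {"dx": 0,"dy": 25,"dz": 0,"rx": 0,"ry": 0,"rz": 0},
    {"dx": 0,"dy": 30,"dz": 0,"rx": 0,"ry": 0,"rz": 0},
    {"dx": 0,"dy": 35,"dz": 0,"rx": 0,"ry": 0,"rz": 0},
    {"dx": 0,"dy": 40,"dz": 0,"rx": 0,"ry": 0,"rz": 0},
    {"dx": 0,"dy": 45,"dz": 0,"rx": 0,"ry": 0,"rz": 0},
  ],
)

```text
t: 11.47
eef_pos: [534.6, -256.4, 267.4]
tcp_rot: [3.14, 0.006, -3.136]
ft_force: [0.0, -0.1, -0.6]
opening: 0.005
```

>>> play_rows(
  fingers=0.0,
  increments=[
    {"dx": 0,"dy": 4,"dz": 0,"rx": 0,"ry": 0,"rz": 0},
    {"dx": 0,"dy": 8,"dz": 0,"rx": 0,"ry": 0,"rz": 0},
    {"dx": 0,"dy": 12,"dz": 0,"rx": 0,"ry": 0,"rz": 0},
    {"dx": 0,"dy": 16,"dz": 0,"rx": 0,"ry": 0,"rz": 0},
    {"dx": 0,"dy": 20,"dz": 0,"rx": 0,"ry": 0,"rz": 0},
    {"dx": 0,"dy": 24,"dz": 0,"rx": 0,"ry": 0,"rz": 0},
    {"dx": 0,"dy": 28,"dz": 0,"rx": 0,"ry": 0,"rz": 0},
    {"dx": 0,"dy": 30,"dz": 0,"rx": 0,"ry": 0,"rz": 0},
  ],
)

```text
t: 12.13
eef_pos: [534.4, -225.8, 267.5]
tcp_rot: [3.14, 0.006, -3.135]
ft_force: [-0.3, 0.6, 0.4]
opening: 0.002
```

Run:
```python
from cell import env, viewer
from h import *
a=viewer.read_camera("scene")["image"][110:290,130:340,::-1]; cv2.imwrite(f"pics/s7.png",cv2.resize(a,None,fx=3.3,fy=3.3,interpolation=cv2.INTER_CUBIC))
```

```text
(no output)
```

View pics/s7.png

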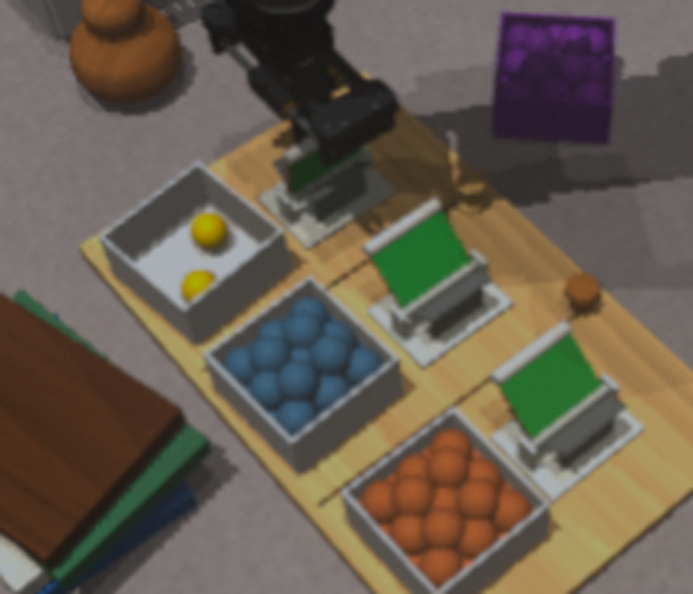

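Run:
```python
from cell import env, viewer
from h import *
s=viewer.read_camera("scene")
a=s["image"][120:190,190:270,::-1].copy()
a=cv2.resize(a,None,fx=8,fy=8,interpolation=cv2.INTER_CUBIC)
import math
for th,col in((.9,(0,255,255)),(0,(255,0,255)),(-.9,(255,255,0))):
  # roller ends
  y=-218.5-60*math.sin(th); z=48+60*math.cos(th)
  q=(proj(s,[[533-37,y,z],[533+37,y,z]])-(190,120)+.5)*8
  cv2.line(a,tuple(map(int,q[0])),tuple(map(int,q[1])),col,1)
cv2.imwrite("pics/s8.png",a)
print(env.state()["eef_pos"],env.state()["ft_force"])
```

```text
[ 534.446741   -226.00136213  267.47844156] [-0.58838633 -0.15704973  1.04034141]
```

View pics/s8.png

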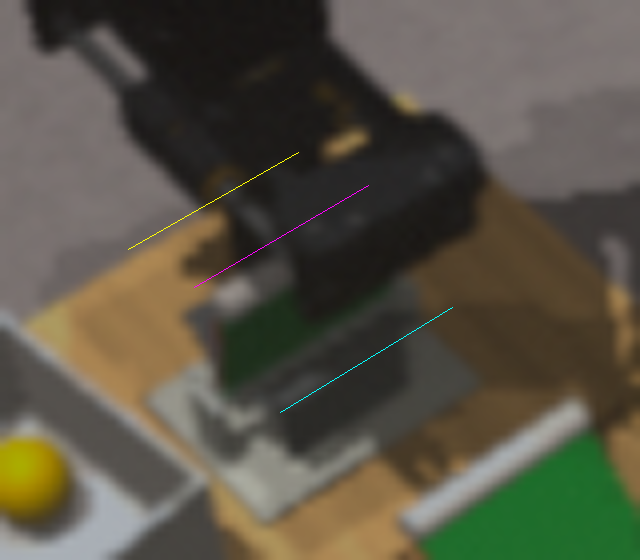

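>>> play_rows(
  fingers=0.0,
  increments=[
    {"dx": 0,"dy": 2,"dz": 0,"rx": 0,"ry": 0,"rz": 0},
    {"dx": 0,"dy": 4,"dz": 0,"rx": 0,"ry": 0,"rz": 0},
    {"dx": 0,"dy": 6,"dz": 0,"rx": 0,"ry": 0,"rz": 0},
    {"dx": 0,"dy": 8,"dz": 0,"rx": 0,"ry": 0,"rz": 0},
    {"dx": 0,"dy": 10,"dz": 0,"rx": 0,"ry": 0,"rz": 0},
    {"dx": 0,"dy": 10,"dz": 0,"rx": 0,"ry": 0,"rz": 0},
    {"dx": 0,"dy": 10,"dz": 0,"rx": 0,"ry": 0,"rz": 0},
  ],
)

```text
t: 12.82
eef_pos: [534.4, -215.9, 267.5]
tcp_rot: [3.14, 0.006, -3.135]
ft_force: [-0.5, -0.1, -0.2]
opening: 0.005
```

Run:
```python
from cell import env, viewer
from h import *
s=viewer.read_camera("scene")
a=s["image"][120:190,190:270,::-1].copy()
a=cv2.resize(a,None,fx=8,fy=8,interpolation=cv2.INTER_CUBIC)
cv2.imwrite("pics/s9.png",a)
```

```text
(no output)
```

View pics/s9.png

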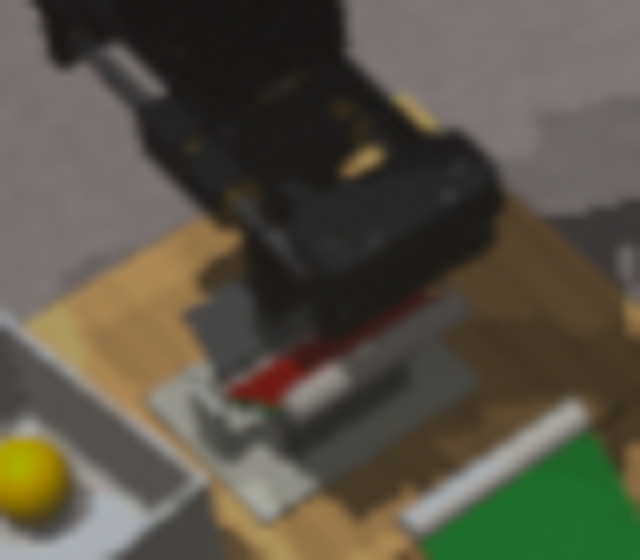

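The low bin's tag has dropped over to red. I'll back off to the right and lift.

>>> play_rows(
  fingers=0.0,
  increments=[
    {"dx": 0,"dy": -10,"dz": 0,"rx": 0,"ry": 0,"rz": 0},
    {"dx": 0,"dy": -28,"dz": 0,"rx": 0,"ry": 0,"rz": 0},
    {"dx": 0,"dy": -45,"dz": -8,"rx": 0,"ry": 0,"rz": 0},
    {"dx": 0,"dy": -52,"dz": -30,"rx": 0,"ry": 0,"rz": 0},
    {"dx": 0,"dy": -54,"dz": -60,"rx": 0,"ry": 0,"rz": 0},
    {"dx": 0,"dy": -54,"dz": -90,"rx": 0,"ry": 0,"rz": 0},
    {"dx": 0,"dy": -54,"dz": -115,"rx": 0,"ry": 0,"rz": 0},
    {"dx": 0,"dy": -54,"dz": -130,"rx": 0,"ry": 0,"rz": 0},
  ],
)

```text
t: 13.53
eef_pos: [533.8, -271.1, 400.4]
tcp_rot: [-3.141, 0.009, -3.136]
ft_force: [0.2, -0.1, 0.3]
opening: 0.004
```

>>> play_rows(
  fingers=0.0,
  increments=[
    {"dx": 15,"dy": 0,"dz": -5,"rx": 0,"ry": 0,"rz": 0},
    {"dx": 35,"dy": 0,"dz": -10,"rx": 0,"ry": 0,"rz": 0},
    {"dx": 55,"dy": 0,"dz": -15,"rx": 0,"ry": 0,"rz": 0},
    {"dx": 70,"dy": 0,"dz": -15,"rx": 0,"ry": 0,"rz": 0},
    {"dx": 80,"dy": 0,"dz": -15,"rx": 0,"ry": 0,"rz": 0},
    {"dx": 80,"dy": 0,"dz": -15,"rx": 0,"ry": 0,"rz": 0},
    {"dx": 80,"dy": 0,"dz": -15,"rx": 0,"ry": 0,"rz": 0},
  ],
)

```text
t: 14.12
eef_pos: [453.8, -272.2, 414.9]
tcp_rot: [-3.141, 0.009, -3.137]
ft_force: [0.4, 0.3, 0.5]
opening: 0.006
```

Run:
```python
from cell import env, viewer
from h import *
a=viewer.read_camera("scene")["image"][80:310,120:400,::-1]; cv2.imwrite(f"pics/s10.png",cv2.resize(a,None,fx=2.6,fy=2.6,interpolation=cv2.INTER_CUBIC))
a=viewer.read_camera("top")["image"][:,:,::-1]; cv2.imwrite(f"pics/t10.png",a)
```

```text
(no output)
```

View pics/s10.png

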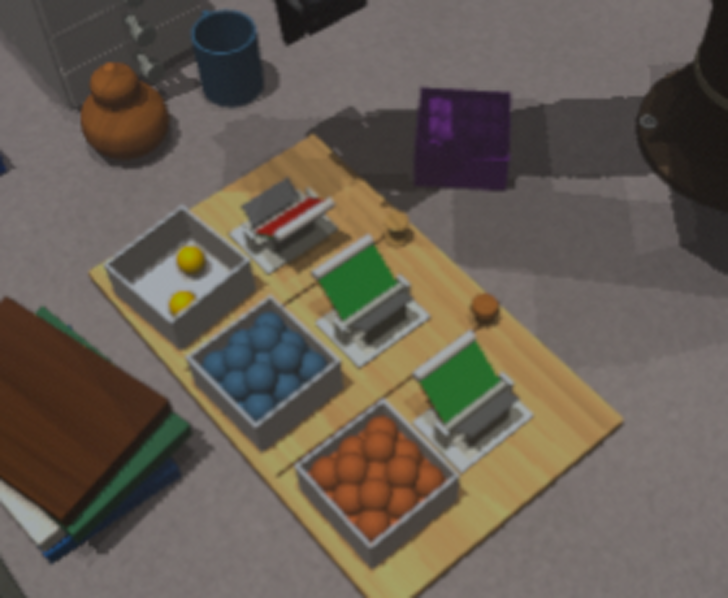

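View pics/t10.png

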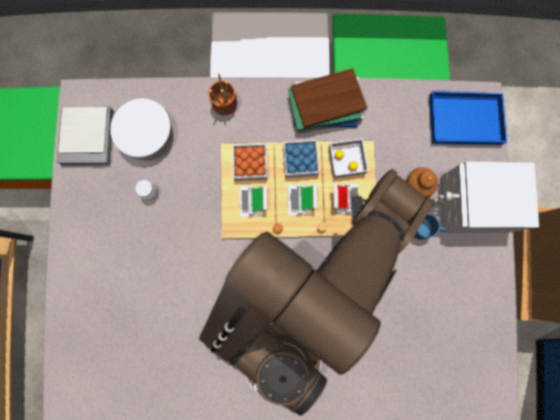

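The pictures show green in front of terracotta (top view 253,200) and blue (304,199), and red in front of the low bin (343,197). Everything else is where it was, and the arm is clear.

Run:
```python
from cell import env
print(env.job_done())
```

```text
the job is handed in; nothing more can be done
None
```

All three tags were wrong, so I pushed each one over with the closed fingertip. The blue and terracotta tags now lean right and show green. The low bin's tag now leans left and shows red. I handed the job in at about 14 s; no verdict was reported.

- **Last check:** both camera views, taken just before handing in, showed all three tags correct. The bins, knob, spool, jar, mug and gourd looked unmoved, and the arm was clear of everything.
- **Forces:** the wrist readings I took stayed around 1 N. They were taken at the end of each move, so brief peaks in between are not covered.
- **What disagreed:** the low bin's tag was still about upright at the planned end of its push, so it needed 10 mm more before it dropped over. My estimate of that hinge's position was probably a few millimetres off.

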